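# Uncover and shut the red valve

### The arm

A 6-joint arm with a two-finger parallel gripper is mounted at the origin on a cart in front of the work surface, level with it; the furniture and walls round the work are solid. World frame = base frame: x ahead of the robot, y to its left, z up, the work surface at z = 0. Lengths are in mm, angles in rad, forces in N, time in s.
With the tool pointing down it reaches from about 400 to 925 mm from the base axis. Payload 12.5 kg.
Tool frame: the origin (TCP) lies on the front face of the gripper's body, between the roots of the fingers; the fingertips stand 78 mm ahead of it and the grasp point (between the pads) lies 59 mm ahead of it (env.nose_length is the distance from the TCP to the fingertips, in mm); z points along the fingers, y is the line along which they close (so a half turn about z gives the same grasp; the last joint's range is limited). The gripper opens to 95 mm and grips with 3 to 60 N. Pads are 20 mm wide; open, the fingers measure 119 mm over their backs; the gripper's body (75 mm by 180 mm) begins 59 mm behind the grasp point.
Start: joints at [1.184, 0.491, 1.559, -0, 1.092, -0.106], TCP at [173.183, 600.538, 292.261] pointing down, gripper open.
Joint ranges: [-3.1, 3.1], [-0.84, 2.19], [0.05, 2.79], [-1.13, 4.28], [0.06, 2.93], [-2.69, 2.69]. Speed limits (rad/s): [2.22, 2.22, 2.79, 3.14, 3.14, 3.14].

### API

Orientations are given as [roll, pitch, yaw] about the fixed x, y, z axes, in that order (R = Rz(yaw) Ry(pitch) Rx(roll)).
In Python, from cell import env gives the robot as it stands.
- The arm moves only by the tool jog_arm, never from a script. Its argument "motion" is a list of rows, each a list of 7 numbers: the turn, a rotation vector about the tool's x, y, z in degrees, then the shift along the tool's x, y, z in mm, then the finger opening in mm, from 0 to 95.1. In form: [[wx, wy, wz, x, y, z, hand], ...]. A call has 1 to 10 rows; each row shifts and turns the commanded pose from where the row before left it, along the tool's axes as they then stand; what a row does not reach is not made up. A row lasts 1/8 s, in which the tool goes at most 62.5 mm and 10.7 degrees, less where a joint would pass 70% of its speed; a pose out of reach is approached as far as the arm can. A call is refused whole if a number of a shift passes 62.5 or a number of a turn 10.7, either way. A call with a gripper value outside its range is refused whole. The fingers move at their own pace and stop on an object; the grip force is fixed at half the most. Time passes only in rows, so rows that do not move let the fingers close. It gives the time, the measured TCP pose, the force, the opening and the grip force at its end, in the units of the state.
- env.state(): the state, without advancing time (a new reading comes with each control period).
- env.read_camera(name): name is "scene" or "top"; returns a dict with "color" (400x640x3 uint8, red, green, blue), "z_map" (400x640 float32, mm along the optical axis (not along the pixel's ray), 0 where there is no reading), "camera_matrix" (3x3 intrinsics, pixels), "world_to_cam" (4x4, takes a point from world to camera coordinates). Camera axes: x right, y up, looking along -z (the intrinsics and any distortion apply to the point x, -y, -z); pixel columns grow to the right and rows downward; lengths in mm; the calibration is good to about 2 mm. A picture is of the moment at which its call begins.
- env.job_done(): hands the job in; it is judged then, once.
Trained networks look in the newest picture that a camera, given by its name, has taken for a name from the list of things; names that differ only in an ending like _2 or _b are one class to them, and where a whole thing is asked for, a point or a joint stands for the part that bears it (a point fixed in the world has none). Each returns a list of dicts, best first, with "score" (0 to 1); they miss things now and then, are a little off and sometimes report something else, mostly with a low value. They report only what shows in the picture. A call takes as long as a camera call.
- env.recognise(camera, thing): "location" ([column, row] in pixels, amid what is visible of it).
The state is a dict: "t": time; "joints": joint angles; "qvel": joint speeds; "tau": joint torques, N m; "eef_pos": TCP position; "tcp_rot": TCP orientation; "ft_force": force on the tool from outside, world axes, zero at the start; "moment": the same for the moment, N m; "opening": opening from 0.0 (shut) to 1.0 (fully open); "grip_force": force on a finger pad.
Only numpy, scipy, OpenCV 4.12 (cv2) and the standard library are available. Lean on these libraries where they do the work, as an engineer would, in place of code of your own. Each camera call takes 0.05 s, during which the arm holds its last target. There are 200 camera calls.

### The job

Two quarter-turn valve handles, one red and one blue, lie under the loose yellow cover of the grey shut-off box on the bench; a red and a blue tag on the box's front wall show which handle lies where. Push the cover along its ledges, without lifting it, until the whole red handle is uncovered and leave it lying flat there, then push the red handle round until it is fully shut, crosswise to the pipe. It is all done by pushing with the fingertips, so pick nothing up; leave the blue handle and the things standing around as they are.

Things in the scene. Friction and masses are not known exactly. Their poses are not given: they have to be found in the camera images.
- valve_box: Grey open-topped shut-off box fixed to the bench, 180 (x) x 332 (y) mm, rim at z = 114, on four 52 mm black feet. Origin: on the bench under its centre; x across it (front wall with the colour tags at -x), y along its length and the copper pipe, z up. Well inside: x -72 to 72, y -160 to 160, floor at z = 58. Brass nuts and copper stubs stick out 24 mm at both y ends, a nut 10 mm at the back (+x).
- ledge_mid (a point): Fixed point in the box's middle at ledge height (box 0, 0, 104 mm), axes as the box's. Along each long side a ledge at box z = 104 (|x| 72 to 84) carries the cover; a lip beside it (|x| 84 to 90) rises to z = 114. End walls, equally high, begin at y = +-160 and stop the cover with its origin at y = +80 or -80.
- cover: Loose yellow plate, 164 (x) x 160 (y) x 6 mm, about 0.25 kg, flat on the ledges. Origin: centre of its underside, axes as the box's. A raised panel on top, 100 (x) x 90 (y) mm, upright sides, reaches 20 mm above the underside. Starts within 10 mm of the box's middle, hiding both handles but for an edge; slides along y either way (1 to 2 N), so push it to the other side to bare a handle.
- red_mid (a point): Fixed point in the middle of the red handle's length as it lies when fully open, axes as the box's. It is at box (-5, +45, 93.5) or (-5, -45, 93.5) mm: the red and blue valves change places between runs. A red tag, 40 mm wide along y, on the front wall is in line with it.
- red_pivot (a point): Turning axis of the red handle, at the middle of its thickness (box z = 93.5), 23.5 mm to the box's +y side of red_mid. Axes as the box's.
- red_tip (a point): Point on the red handle 50 mm from its axis, on its centre line (box z = 93.5); moves with it. The handle is a red bar 12 mm wide, 11 mm thick (box z = 88 to 99), reaching 58 mm from its axis, with a round hub of radius 11 mm on the axis.
- red_handle (a joint): Angle of the red handle: 0 = open, pointing along the box's -y, in line with the pipe; turns counter-clockwise seen from above to 1.571 = shut, pointing along the box's +x (to the back wall), against a stop. Starts at 0 to 0.25. Friction 0.12 N m (3 N at 40 mm); stays where it is left. To shut it push its front (-x) side to the back, then on round.
- blue_tip (a point): The same point of the blue handle, which is of the same make and size and must be left as it is; its valve occupies the other place.
- tape_roll: Roll of amber tape, 62 mm across, 12 mm high, loose bystander; origin: centre of its underside.
- green_pot: Small white screw pot with green lid, 40 mm across, 22 mm high, loose bystander; origin: centre of its underside.
- carton: Small part carton with a blue band, 70 x 50 x 28 mm, loose bystander; origin: centre of its underside.
- hub: White usb hub, 34 x 90 x 16 mm, loose bystander; origin: centre of its underside.
- clip: Yellow clip, 58 x 16 x 20 mm, loose bystander; origin: centre of its underside.
- pad: Round white charging pad, 98 mm across, 13 mm high, loose bystander; origin: centre of its underside.

How it is judged:
By the outcome, as a careful person would: the job done as asked, in the order asked, and still so for the second after the job is handed in, with the robot touching nothing.
It also fails if it takes over 43 s, if anything falls off the work surface, if the arm or the gripper's body presses on something with over 40 N, if the wrist force passes 120 N, or if a joint passes its speed limit or range.

## Working session

There is one attempt and no reset: what is moved stays moved. The work goes in short steps, Python scripts to look and compute and a tool call to move; the robot and the scene stay as the last step left them, time stands still between calls to the robot, and variables do not carry over. Pictures are saved under pics/ and viewed, at most 10 in all, crops included, and the job is handed in when it is done.

Besides the shell and the picture viewer there is one more tool, called by a JSON object that holds its "fn" and its "kwargs". jog_arm: Moves the arm, as the interface text tells. Its arguments: {"type":"object","properties":{"motion":{"type":"array"}},"required":["motion"]}

```bash
mkdir -p pics
cat > h.py <<'E'
import numpy as np, cv2
from cell import env
def look(cam,name=None):
    d=env.read_camera(cam)
    if name: cv2.imwrite(f'pics/{name}.png',d['color'][:,:,::-1])
    return d
def pts(d):
    K=d['camera_matrix'];Z=d['z_map'];T=np.linalg.inv(d['world_to_cam'])
    v,u=np.mgrid[:Z.shape[0],:Z.shape[1]]
    x=(u-K[0,2])/K[0,0]*Z; y=(v-K[1,2])/K[1,1]*Z
    P=np.stack([x,-y,-Z,np.ones_like(Z)],-1)@T.T
    return P[...,:3]
def proj(d,p):
    c=d['world_to_cam']@np.append(p,1);K=d['camera_matrix']
    return [K[0,0]*c[0]/-c[2]+K[0,2],K[1,1]*-c[1]/-c[2]+K[1,2]]
E
python3 - <<'E'
from h import *
s=env.state();print(s)
for c in ('scene','top'):
    d=look(c,c+'0');P=pts(d)
    print(c,d['camera_matrix'].tolist(),np.linalg.inv(d['world_to_cam'])[:3,3])
    for t in ('valve_box','cover','red_tip','tape_roll','green_pot','carton','hub','clip','pad'):
        for r in env.recognise(c,t)[:2]:
            u,v=map(int,r['location']);print(t,round(r['score'],2),u,v,P[v,u].round(0))
cv2.imwrite('pics/both.png',cv2.resize(np.vstack([cv2.imread('pics/scene0.png'),cv2.imread('pics/top0.png')]),(480,600)))
E
```

```text
{'t': 0.0, 'joints': array([ 1.18441372e+00,  4.91565627e-01,  1.55946750e+00, -2.04729653e-05,
        1.09169688e+00, -1.05601278e-01]), 'qvel': array([-0.00145636,  0.00033892, -0.00081672,  0.00053279,  0.00139948,
        0.00029744]), 'tau': array([-3.28321194e-04, -6.12641358e+01, -2.58181965e+01,  6.92670979e-02,
        4.81551338e-02, -1.08031572e-04]), 'eef_pos': array([173.11148193, 600.3762126 , 291.65171419]), 'tcp_rot': array([-3.14045972e+00, -1.01826993e-04,  2.86082071e+00]), 'ft_force': array([ 0.08049965,  0.29219273, -0.1990277 ]), 'moment': array([ 0.01424486, -0.03862004, -0.01246728]), 'grip_force': 0.0, 'opening': 0.9998914188113098}
scene [[441.49422500480773, 0.0, 322.6320312695711], [0.0, 441.49422500480773, 201.86981880309546], [0.0, 0.0, 1.0]] [-268.27092702 -512.44708096 1179.41474085]
valve_box 0.82 339 207 [474. 171. 115.]
cover 0.7 327 192 [485. 241. 126.]
tape_roll 0.52 248 180 [389. 579.   8.]
tape_roll 0.25 251 165 [438. 620.  29.]
green_pot 0.49 397 302 [ 384. -169.   36.]
carton 0.47 246 164 [425. 635.  32.]
hub 0.68 409 287 [ 462. -155.   19.]
clip 0.59 397 298 [ 409. -153.   11.]
pad 0.59 248 164 [434. 636.  26.]
pad 0.56 426 268 [ 565. -144.   10.]
top [[495.7372511340268, 0.0, 318.4983251890685], [0.0, 495.7372511340268, 208.166406242689], [0.0, 0.0, 1.0]] [ 369.2117562   239.18033694 1442.30472534]
valve_box 0.76 344 201 [514. 171.  94.]
valve_box 0.7 300 239 [411. 292. 110.]
cover 0.79 313 204 [504. 255. 124.]
tape_roll 0.74 207 250 [388. 567.  -1.]
green_pot 0.67 204 201 [528. 571.  21.]
carton 0.9 180 232 [440. 637.  28.]
hub 0.72 449 218 [ 468. -136.   12.]
clip 0.38 456 240 [ 404. -153.   12.]
pad 0.72 297 240 [409. 300. 118.]
pad 0.63 453 187 [ 559. -152.    9.]
```

View pics/both.png

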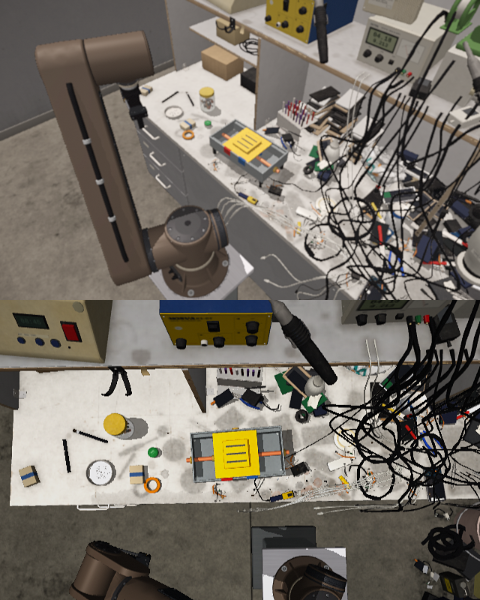

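Run:
```python
from h import *
d=look('top');P=pts(d);C=d['color'];hsv=cv2.cvtColor(C,cv2.COLOR_RGB2HSV)
cv2.imwrite('pics/topc.png',cv2.resize(C[140:300,220:420,::-1],(750,600),interpolation=cv2.INTER_CUBIC))
z=P[...,2];reg=(abs(P[...,0]-490)<170)&(abs(P[...,1]-230)<250)
def rect(m,n):
    r=cv2.minAreaRect(P[m][:,:2].astype(np.float32));print(n,m.sum(),r, 'med z',np.median(z[m]))
yel=(hsv[...,0]>18)&(hsv[...,0]<35)&(hsv[...,1]>120)
m=reg&yel&(z>100); m=cv2.morphologyEx(m.astype(np.uint8),cv2.MORPH_OPEN,np.ones((3,3)))>0
rect(m,'cover');rect(m&(z>118),'panel')
d2=look('scene');P2=pts(d2);h2=cv2.cvtColor(d2['color'],cv2.COLOR_RGB2HSV)
for n,dd,PP,h in(('top',d,P,hsv),('scene',d2,P2,h2)):
  rg=(abs(PP[...,0]-470)<150)&(abs(PP[...,1]-230)<250)&(PP[...,2]>20)
  for c,m in(('red',((h[...,0]<8)|(h[...,0]>172))),('blue',(h[...,0]>98)&(h[...,0]<128))):
    m=m&rg&(h[...,1]>130)&(h[...,2]>60)
    k,l,st,ce=cv2.connectedComponentsWithStats(m.astype(np.uint8))
    for i in range(1,k):
        if st[i,4]>6:print(n,c,st[i],np.median(PP[l==i],0).round())
```

```text
cover 3493 ((477.9324951171875, 250.4285888671875), (218.43714904785156, 160.02456665039062), 3.6810665130615234) med z 111.57791707460956
panel 1119 ((461.33306884765625, 247.79244995117188), (184.9282989501953, 94.96769714355469), 7.383930683135986) med z 123.77824562673868
top red [295 237  16   4  55] [412. 286. 116.]
top blue [329 234  15   5  53] [418. 193. 116.]
scene red [299 196   8  11  57] [410. 282. 105.]
scene blue [318 210   8  10  50] [416. 193. 105.]
```

The scene shows the grey box with its yellow cover near the middle of the bench. The robot base is at the bottom of the top view. The red tag (top image, about 303,239) is on the +y side and the blue tag (about 336,236) is on the −y side.

View pics/topc.png

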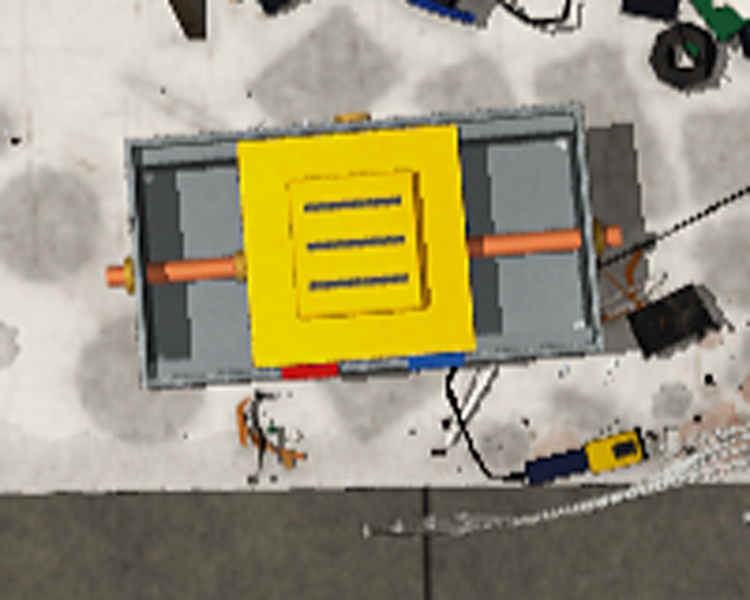

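Run:
```python
from h import *
d=look('top');P=pts(d);C=d['color'];hsv=cv2.cvtColor(C,cv2.COLOR_RGB2HSV)
z=P[...,2];reg=(abs(P[...,0]-505)<105)&(abs(P[...,1]-235)<200)
yel=(hsv[...,0]>18)&(hsv[...,0]<35)&(hsv[...,1]>120)
# plane intersect instead of noisy depth: ray hit at height h
K=d['camera_matrix'];T=np.linalg.inv(d['world_to_cam'])
def hit(u,v,h):
    r=np.stack([(u-K[0,2])/K[0,0],-(v-K[1,2])/K[1,1],-np.ones_like(u,float)],-1)@T[:3,:3].T
    o=T[:3,3];return o+r*((h-o[2])/r[...,2])[...,None]
def rect(m,h,n):
    k,l,st,_=cv2.connectedComponentsWithStats(m.astype(np.uint8));i=1+st[1:,4].argmax()
    v,u=np.nonzero(l==i);q=hit(u,v,h)[:,:2].astype(np.float32)
    r=cv2.minAreaRect(q);print(n,st[i],r,q.mean(0))
rect(yel&reg&(z>95),110,'cover')
rect(yel&reg&(z>117),124,'panel')
box=(z>45)&(z<135)&(abs(P[...,0]-500)<140)&(abs(P[...,1]-235)<210)
rect(cv2.morphologyEx(box.astype(np.uint8),cv2.MORPH_OPEN,np.ones((7,7))),114,'box')
# things taller than 60 near box
for t in ('red_tip','blue_tip'):
    print(t,[(r['score'],r['location']) for r in env.recognise('top',t)])
```

```text
cover [ 283  173   64   65 3495] ((503.26031494140625, 251.99404907226562), (165.71627807617188, 159.75946044921875), 3.7292747497558594) [502.80182 252.0347 ]
panel [ 297  186   36   39 1129] ((501.63543701171875, 251.8544921875), (99.93934631347656, 89.7309799194336), 3.8545541763305664) [501.24866 251.88145]
box [ 253  168  128   76 8215] ((502.3110046386719, 246.55062866210938), (187.42092895507812, 344.1798400878906), 3.8234078884124756) [500.11197 246.99818]
red_tip []
blue_tip [(0.72, [344.0, 201.7])]
```

The crop shows the box with its length nearly along world y, and the red tag at crop (310,371) on the left, which is +y. The cover is roughly centred. The box comes out at about (502,247) with a yaw of 3.8°, and the sizes agree with the ones given. I'll start by turning the tool to the box axes, which also makes tool x = box y and tool y = box x.

{"fn": "jog_arm", "kwargs": {"motion": [[0,0,10,0,0,0,50],[0,0,10,0,0,0,50],[0,0,10,0,0,0,50],[0,0,10,0,0,0,50],[0,0,10,0,0,0,50],[0,0,10,0,0,0,50],[0,0,10,0,0,0,50],[0,0,0,0,0,0,50]]}}

```text
t: 2.25
eef_pos: [173.2, 600.5, 292.3]
tcp_rot: [3.142, -0.0, 1.64]
ft_force: [0.1, 0.5, 0.2]
opening: 0.526
grip_force: 0.0
```

```bash
cat >> h.py <<'E'
B=np.array([502,247.]);A=np.radians(3.8)
R=np.array([[np.cos(A),-np.sin(A)],[np.sin(A),np.cos(A)]])
def tobox(p): return R.T@(np.asarray(p)[:2]-B)
def where():
    s=env.state();print('t',round(s['t'],2),'yaw',np.degrees(s['tcp_rot'][2]).round(2),'box xy',tobox(s['eef_pos']).round(1),'tip z',(s['eef_pos'][2]-78).round(1),'F',s['ft_force'].round(1),'open',round(s['opening']*95.1,1))
E
python3 - <<'E'
from h import *
where()
d=look('top');P=pts(d)
for x0 in range(150,750,50):
    print(x0,[int(np.percentile(P[...,2][(abs(P[...,0]-x0-25)<25)&(abs(P[...,1]-y)<25)],99)) if ((abs(P[...,0]-x0-25)<25)&(abs(P[...,1]-y)<25)).any() else -1 for y in range(625,0,-50)])
E
```

```text
t 2.25 yaw 93.98 box xy [-304.7  374.6] tip z 214.3 F [0.1 0.5 0.2] open 50.0
150 [532, 532, 594, 621, 642, 650, -748, -746, -746, -653, -650, -652, -652]
200 [529, 553, 569, -744, -745, -745, -745, -746, -747, -747, -746, -745, -745]
250 [339, 340, -746, -745, -745, -744, -747, -318, -102, -17, 1, -746, -745]
300 [6, 5, 6, 6, 6, 7, 33, 6, 6, 34, 22, 24, 27]
350 [14, 17, 12, 6, 6, 6, 32, 7, 1442, 23, 7, 25, 29]
400 [33, 18, 8, 7, 116, 118, 117, 120, 118, 118, 117, 116, 47]
450 [32, 5, 6, 5, 116, 85, 115, 130, 128, 115, 80, 116, 45]
500 [7, 27, 6, 5, 118, 63, 115, 128, 130, 115, 86, 116, 29]
550 [7, 6, 6, 6, 117, 117, 117, 120, 124, 115, 116, 117, 6]
600 [108, 541, 540, 5, 6, 7, 6, 64, 71, 5, 114, 648, 638]
650 [592, 597, 550, 547, 547, 547, 547, 547, 547, 547, 714, 696, 641]
700 [663, 668, 548, 548, 547, 723, 723, 723, 723, 743, 736, 696, 547]
```

{"fn": "jog_arm", "kwargs": {"motion": [[0,0,0,-29,30,0,50],[0,0,0,-29,30,0,50],[0,0,0,-29,31,0,50],[0,0,0,-29,31,0,50],[0,0,0,-28,31,0,50],[0,0,0,-28,31,0,50],[0,0,0,-28,31,0,50],[0,0,0,-28,30,20,50],[0,0,0,-28,30,20,50],[0,0,0,-28,30,20,50]]}}

```text
t: 3.55
eef_pos: [497.9, 337.1, 231.8]
tcp_rot: [3.141, -0.0, 1.643]
ft_force: [0.8, 0.5, 0.7]
opening: 0.528
grip_force: 0.0
```

Run:
```python
from h import *
where()
d=look('scene','s1')
cv2.imwrite('pics/s1c.png',cv2.resize(d['color'][130:280,230:430,::-1],(800,600),interpolation=cv2.INTER_CUBIC))
```

```text
t 3.55 yaw 94.16 box xy [ 1.9 90.2] tip z 153.8 F [0.8 0.5 0.7] open 50.2
```

View pics/s1c.png

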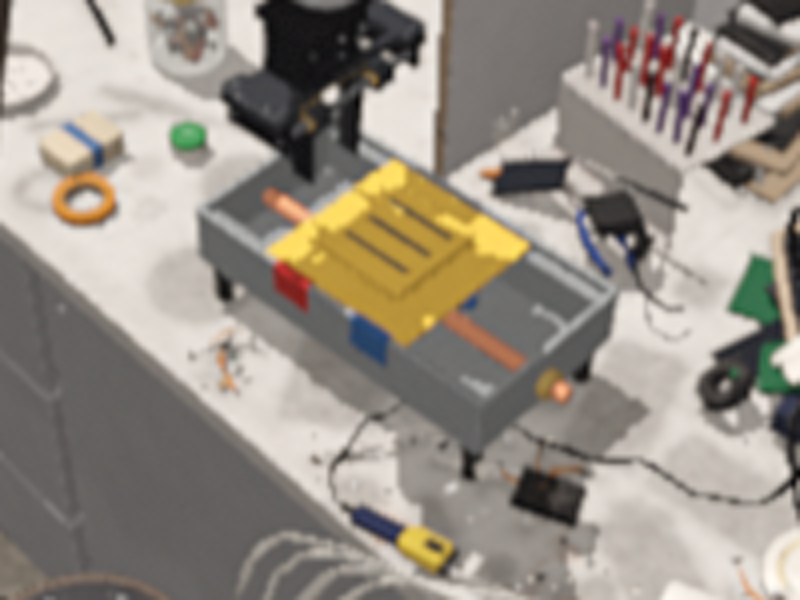

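The fingers (crop about 320,140) straddle the +y edge of the cover, clear of the panel. Next I lower them and push toward −y.

{"fn": "jog_arm", "kwargs": {"motion": [[0,0,0,0,0,20,50],[0,0,0,0,0,18,50],[0,0,0,0,0,0,50],[0,0,0,-10,-2,0,50],[0,0,0,-8,0,0,50],[0,0,0,-6,0,0,50],[0,0,0,-5,0,0,50],[0,0,0,-5,0,0,50],[0,0,0,-5,0,0,50],[0,0,0,-5,0,0,50]]}}

```text
t: 4.85
eef_pos: [497.9, 293.8, 194.3]
tcp_rot: [3.141, -0.0, 1.639]
ft_force: [0.3, 1.6, 2.4]
opening: 0.53
grip_force: 1.1
```

Run:
```python
from h import *
where()
```

```text
t 4.85 yaw 93.92 box xy [-1. 47.] tip z 116.3 F [0.3 1.6 2.4] open 50.4
```

{"fn": "jog_arm", "kwargs": {"motion": [[0,0,0,-6,0,0,50],[0,0,0,-6,0,0,50],[0,0,0,-6,0,0,50],[0,0,0,-6,0,0,50],[0,0,0,-6,0,0,50],[0,0,0,-6,0,0,50],[0,0,0,-6,0,0,50],[0,0,0,-6,0,0,50],[0,0,0,-6,0,0,50],[0,0,0,-4,0,0,50]]}}

```text
t: 6.1
eef_pos: [501.8, 235.7, 194.3]
tcp_rot: [3.142, -0.0, 1.639]
ft_force: [-0.8, 1.7, 0.5]
opening: 0.527
grip_force: 1.0
```

Run:
```python
from h import *
where()
d=look('top');P=pts(d);C=d['color'];hsv=cv2.cvtColor(C,cv2.COLOR_RGB2HSV)
cv2.imwrite('pics/t2c.png',cv2.resize(C[140:300,220:420,::-1],(750,600),interpolation=cv2.INTER_CUBIC))
```

```text
t 6.1 yaw 93.9 box xy [ -0.9 -11.2] tip z 116.3 F [-0.8  1.7  0.5] open 50.1
```

View pics/t2c.png

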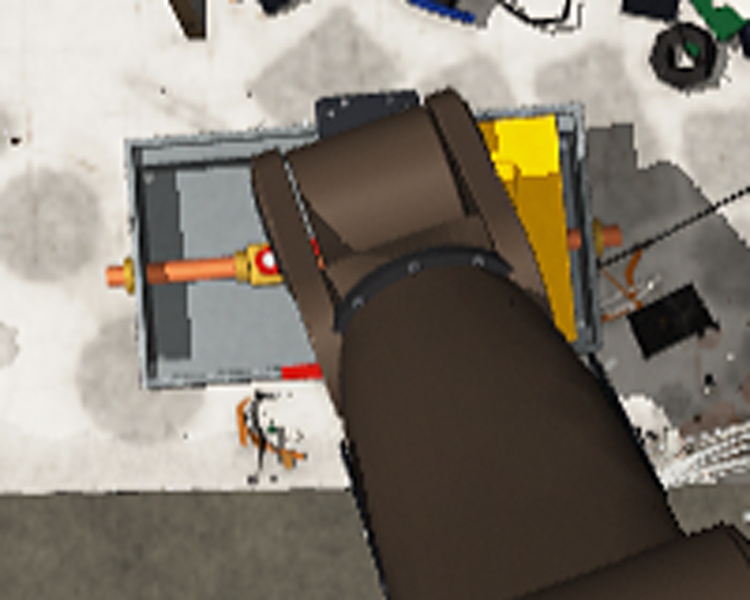

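The hub of the red handle shows at crop (266,261). The cover's right edge is at about x=566 and the end wall starts at about 578, so roughly 8 mm is left. I'll push on gently to the stop.

{"fn": "jog_arm", "kwargs": {"motion": [[0,0,0,-2,0,0,50],[0,0,0,-2,0,0,50],[0,0,0,-2,0,0,50],[0,0,0,-2,0,0,50],[0,0,0,0,0,0,50]]}}

```text
t: 6.78
eef_pos: [502.3, 227.9, 194.2]
tcp_rot: [-3.141, 0.0, 1.639]
ft_force: [-0.6, -0.6, 0.5]
opening: 0.524
grip_force: 0.0
```

Run:
```python
from h import *
where()
```

```text
t 6.78 yaw 93.91 box xy [ -0.9 -19.1] tip z 116.2 F [-0.6 -0.6  0.5] open 49.8
```

{"fn": "jog_arm", "kwargs": {"motion": [[0,0,0,-2,0,0,50],[0,0,0,-1.5,0,0,50],[0,0,0,-1.5,0,0,50]]}}

```text
t: 7.15
eef_pos: [502.7, 223.0, 194.2]
tcp_rot: [-3.142, -0.0, 1.639]
ft_force: [-0.5, 1.1, -0.9]
opening: 0.526
grip_force: 0.5
```

{"fn": "jog_arm", "kwargs": {"motion": [[0,0,0,10,0,0,50],[0,0,0,10,0,-20,20],[0,0,0,20,0,-30,0],[0,0,0,40,0,-10,0],[0,0,0,50,0,0,0],[0,0,0,50,0,0,0],[0,0,0,50,0,0,0]]}}

```text
t: 8.02
eef_pos: [486.4, 454.8, 254.3]
tcp_rot: [3.141, -0.0, 1.639]
ft_force: [0.5, -0.8, 0.3]
opening: 0.011
grip_force: 0.0
```

Run:
```python
from h import *
where()
d=look('top');P=pts(d);C=d['color'];hsv=cv2.cvtColor(C,cv2.COLOR_RGB2HSV)
cv2.imwrite('pics/t3c.png',cv2.resize(C[140:300,220:420,::-1],(750,600),interpolation=cv2.INTER_CUBIC))
K=d['camera_matrix'];T=np.linalg.inv(d['world_to_cam'])
def hit(u,v,h):
    r=np.stack([(u-K[0,2])/K[0,0],-(v-K[1,2])/K[1,1],-np.ones_like(u,float)],-1)@T[:3,:3].T
    o=T[:3,3];return o+r*((h-o[2])/r[...,2])[...,None]
h=hsv;reg=(abs(P[...,0]-505)<80)&(abs(P[...,1]-235)<200)
for n,m,z in(('red',((h[...,0]<6)|(h[...,0]>172))&(h[...,1]>170),99),('cover',(h[...,0]>22)&(h[...,0]<35)&(h[...,1]>120)&(P[...,2]>100),110)):
    k,l,st,_=cv2.connectedComponentsWithStats((m&(reg if n=='red' else abs(P[...,0]-505)<105)).astype(np.uint8));i=1+st[1:,4].argmax()
    v,u=np.nonzero(l==i);q=hit(u,v,z)[:,:2];q=np.array([tobox(p) for p in q])
    print(n,st[i],cv2.minAreaRect(q.astype(np.float32)),q.min(0),q.max(0))
```

```text
t 8.03 yaw 93.92 box xy [ -1.8 208.3] tip z 176.3 F [ 0.5 -0.8  0.3] open 1.0
red [288 202  24  11  93] ((-0.9451932907104492, 45.180572509765625), (17.208951950073242, 65.2254867553711), 7.856029510498047) [-12.27060515  13.52194983] [11.39026096 77.44617715]
cover [ 314  170   65   62 2291] ((1.8420867919921875, -80.15715789794922), (165.46829223632812, 159.54225158691406), 0.12643282115459442) [ -80.7813734 -160.1102941] [84.56652881 -0.225733  ]
```

View pics/t3c.png

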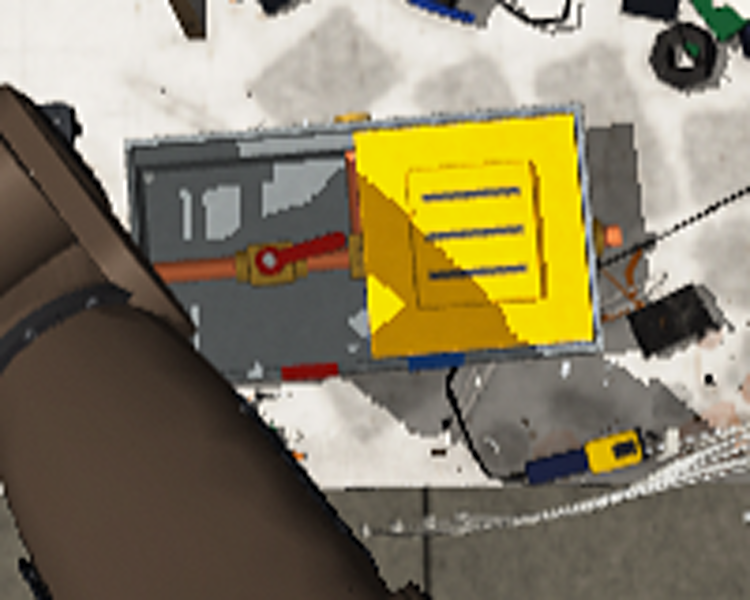

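The cover now lies flat at y = −80 against the end wall. The whole red bar is bare, from hub at crop (267,260) to tip at (345,240), at about 0.2 rad. I'll bring the closed fingers in front of its outer part.

{"fn": "jog_arm", "kwargs": {"motion": [[0,0,0,-45,-9,0,0],[0,0,0,-45,-9,0,0],[0,0,0,-45,-9,0,0],[0,0,0,-47,-9,0,0],[0,0,0,0,0,20,0],[0,0,0,0,0,25,0],[0,0,0,0,0,20,0],[0,0,0,0,0,12,0],[0,0,0,0,0,8,0],[0,0,0,0,0,0,0]]}}

```text
t: 9.32
eef_pos: [463.5, 268.7, 169.1]
tcp_rot: [-3.141, 0.0, 1.639]
ft_force: [0.8, 0.4, -0.4]
opening: 0.002
grip_force: 0.0
```

Run:
```python
from h import *
where()
d=look('scene')
cv2.imwrite('pics/s4c.png',cv2.resize(d['color'][150:250,260:400,::-1],(800,571),interpolation=cv2.INTER_CUBIC))
```

```text
t 9.32 yaw 93.92 box xy [-37.   24.2] tip z 91.1 F [ 0.8  0.4 -0.4] open 0.2
```

View pics/s4c.png

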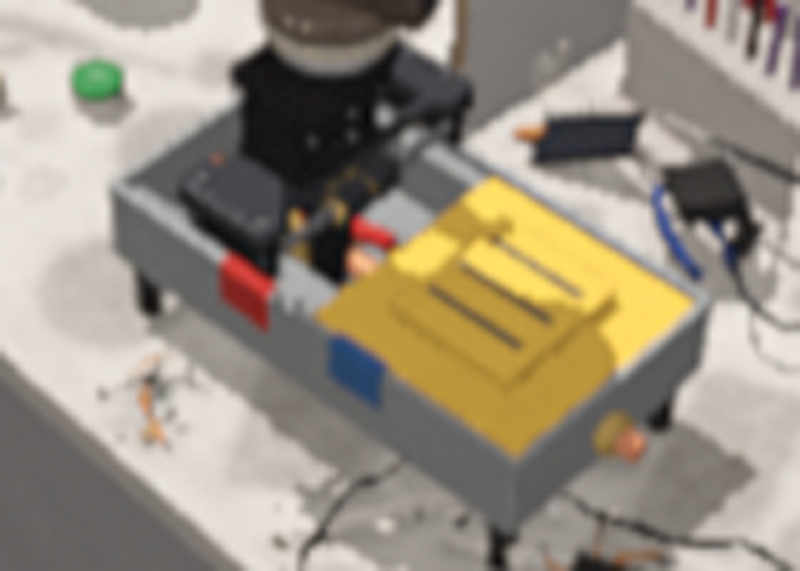

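The fingers (crop about 335,240) are in the well, in front of the red bar (375,230) and clear of the cover. I'll push round the first part of the arc.

{"fn": "jog_arm", "kwargs": {"motion": [[0,0,0,1,8,0,0],[0,0,0,0,7,0,0],[0,0,0,0,6,0,0],[0,0,0,0,6,0,0],[0,0,0,0,6,0,0],[0,0,0,0,6,0,0],[0,0,0,1,6,0,0],[0,0,0,2,5,0,0],[0,0,0,3,5,0,0],[0,0,0,3,4,0,0]]}}

```text
t: 10.62
eef_pos: [521.3, 282.4, 168.9]
tcp_rot: [-3.14, 0.001, 1.639]
ft_force: [-4.2, -2.0, 0.2]
opening: 0.005
grip_force: 2.0
```

Run:
```python
from h import *
where()
```

```text
t 10.62 yaw 93.92 box xy [21.6 34. ] tip z 90.9 F [-4.2 -2.   0.2] open 0.5
```

Contact is good: about 4.5 N, which fits the handle's friction. I'll finish the arc.

{"fn": "jog_arm", "kwargs": {"motion": [[0,0,0,4,4,0,0],[0,0,0,4,4,0,0],[0,0,0,4,3,0,0],[0,0,0,3,2,0,0],[0,0,0,2,1,0,0],[0,0,0,1,0,0,0]]}}

```text
t: 11.38
eef_pos: [534.4, 300.1, 169.2]
tcp_rot: [-3.14, 0.003, 1.64]
ft_force: [-0.9, -17.0, 3.1]
opening: 0.002
grip_force: 8.9
```

Run:
```python
from h import *
where()
```

```text
t 11.38 yaw 93.96 box xy [35.8 50.9] tip z 91.2 F [ -0.9 -17.    3.1] open 0.2
```

17 N along y means the handle is on its stop. I'll back off, lift, and clear the view.

{"fn": "jog_arm", "kwargs": {"motion": [[0,0,0,-4,0,0,0],[0,0,0,-8,0,0,0],[0,0,0,0,0,-25,0],[0,0,0,0,0,-40,0],[0,0,0,40,0,-30,0],[0,0,0,50,0,0,0],[0,0,0,50,0,0,0],[0,0,0,50,0,0,0],[0,0,0,30,0,0,0],[0,0,0,0,0,0,0]]}}

```text
t: 12.62
eef_pos: [519.7, 510.7, 263.8]
tcp_rot: [3.141, -0.001, 1.641]
ft_force: [-0.2, -0.8, 0.3]
opening: 0.005
grip_force: 0.0
```

Run:
```python
from h import *
where()
d=look('top');C=d['color'];h=cv2.cvtColor(C,cv2.COLOR_RGB2HSV);P=pts(d)
cv2.imwrite('pics/t5c.png',cv2.resize(C[140:300,220:420,::-1],(750,600),interpolation=cv2.INTER_CUBIC))
m=((h[...,0]<6)|(h[...,0]>172))&(h[...,1]>170)&(abs(P[...,0]-505)<80)&(abs(P[...,1]-310)<60)
k,l,st,_=cv2.connectedComponentsWithStats(m.astype(np.uint8));i=1+st[1:,4].argmax()
q=np.array([tobox(p) for p in P[l==i]]);w=np.linalg.eigh(np.cov(q.T))[1][:,1]
print(st[i],q.min(0),q.max(0),'axis',w)
```

```text
t 12.62 yaw 94.04 box xy [ 35.1 262. ] tip z 185.8 F [-0.2 -0.8  0.3] open 0.5
[288 189   8  24  99] [-12.37312913  58.00415849] [51.4299384 77.676219 ] axis [-0.99998672 -0.00515423]
```

View pics/t5c.png

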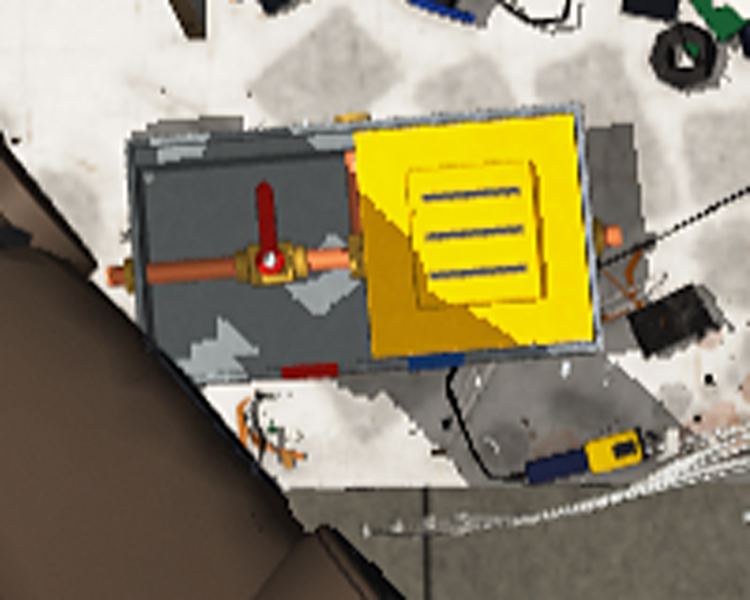

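The handle points from the hub at crop (267,260) to (264,185), along box +x and crosswise to the pipe, so it is shut. The cover lies flat at the −y end, and the arm touches nothing.

```bash
python3 -c "
from cell import env
print(env.job_done())"
```

```text
the job is handed in; nothing more can be done
None
```

The red valve is fully shut against its stop, crosswise to the pipe, with the cover slid flat to the far end; the blue handle stayed under the cover and I kept clear of the things around. I handed the job in at 12.6 s and its result wasn't shown.

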